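Clear the glass-bar cutter and lock its length stop

TASK

Take the two finished green glass pieces out of the cutter's catch tray and lay both in the yellow tote without dropping them. Then slide the cutter's length stop uphill until its black pointer is on the red mark, hold it there (it slides back down when let go) and squeeze its red cam lever fully shut. Finish still gripping the locked stop; leave the jar and the glass figures alone.

Things in the scene. Friction and masses are not known exactly. Their poses are not given: they have to be found in the camera images.
- cutter: Fixed bench cutter for coloured glass bars, blue and steel; place and yaw vary. Origin on the worktop under the rail's middle; x to its back, y along it to its high end (on the robot's left), z up. Base plate x -108 to 48 mm, y -195 to 235 mm
- rail_mid (a point): middle of the rail's top edge, 115 mm above the cutter's origin, axes as cutter. The steel rail, 10 mm wide (x -5 to 5 mm) and 30 mm high, runs in the cutter's y-z plane and climbs 15 degrees towards +y. In front of it lie a chute and, at x -96 to -70 mm, a graduated rule parallel to the rail, 20 mm lower than its top edge
- head_top (a point): top middle of the blue cutting head, a block 76 mm (x) x 46 mm (y) that stands 110 mm or more uphill of the rail's middle; beyond it (+y) are a hand lever and an amber bar in a trough, not to be used. Keep the gripper's body clear of it
- tray_floor (a point): centre of the catch tray's floor, 6 mm above the worktop, axes as cutter (x = -192 mm, y = 0 there). Open aluminium tray, inside 144 (x) x 200 (y) mm, wall 3 mm, rim 24 mm above the worktop. Behind it (+x) the chute rises to 60 mm, and the rule's front edge stands 96 mm behind the tray's centre, 55 to 115 mm high
- piece1: finished piece: solid green glass cylinder, 30 mm diameter, 48 mm long, 90 g, lying in the tray; origin on its underside below the middle, its length along its own y (roughly along the tray)
- piece1_center (a point): centre of piece 1, 15 mm above its underside
- piece2: the second such piece, the same size
- piece2_center (a point): centre of piece 2
- tote: fixed yellow open box, outside 160 (x) x 180 (y) x 50 (z) mm, wall 4 mm; origin on the worktop under its centre, yaw varies
- tote_floor (a point): centre of the tote's inner floor, 5 mm above the worktop; 152 (x) x 172 (y) mm inside
- stop: length stop, 0.5 kg, rides on the rail and cannot leave it; while its lever is open a pull of about 1.2 N slides it back down to a rubber bumper, where it starts. Origin on the rail's top edge; x across to the cutter's back, y uphill along the rail (travel 150 mm), z square to the rail (leans 15 degrees). Grip fin: x -8 to 12, y -26 to 18, z 0 to 50 mm; nothing on the rail downhill of y -30
- stop_plate (a point): middle of the downhill face of the steel stop plate, 8 mm thick, uphill of the fin, at y = 20, z = 34 mm of stop, its axes; the plate spans x -66 to 55, z -18 to 46 mm of stop, so fingers that straddle the fin can push on this face to carry the stop uphill and hold it there
- stop_grip (a point): middle of the place to pinch stop and closed lever together, from above: on stop at x = -4, y = -6, z = 34 mm; axes as stop. The shut lever and the fin are 32 mm thick together, along x
- lever (a joint): red cam lever on the stop's front: 0 = fully shut (upright, flat along the fin), 0.55 rad = open, top swung to the front (-x). Pivot along the rail at x -17, z -8 mm of stop. Stays as left. From about 0.45 rad down the cam bites on the rail and it takes up to about 10 N at the handle to shut; shut, it stays and locks the stop (a push over 8 N can still shift it)
- lever_tip (a point): outer (front) face of the lever's handle near its top, 50 mm above the pivot; handle 28 mm wide (y -22 to 6 mm of stop); shut it is at x -20 to -10, z 10 to 50 mm of stop; open, its top edge stands about 30 mm farther out to the front
- stop_pointer (a point): black pointer that the stop plate's front end carries over the rule, centre line of its tip, 26.5 mm uphill of the origin of stop
- mark_line (a point): red line, 3 mm wide, across the rule: the length to set; x across, y uphill along the rule, z square to it. It lies 55 to 115 mm uphill of where the pointer starts
- jar: loose clear jar of white glass frit, 79 mm square, 90 mm high, stands behind the tote; a bystander
- flame_drop_03: loose red glass flame, 39 x 39 x 66 mm, stands in front of the tray and tote; a bystander
- glass_hook_20: loose green glass figure, 42 x 52 x 65 mm, stands to the left of the tray; a bystander

How it is judged:
By the outcome, as a careful person would: the job done as asked, in the order asked, and still so for the second after the job is handed in, while the arm keeps its last pose, push and grip.
It also fails if it takes over 64 s, if anything falls off the work surface, if the arm or the gripper's body presses on something with over 40 N, if the wrist force passes 120 N, or if a joint passes its speed limit or range.

ROBOT

A 6-joint arm with a two-finger parallel gripper is mounted at the origin on a cart in front of the work surface, level with it; the furniture and walls round the work are solid. World frame = base frame: x ahead of the robot, y to its left, z up, the work surface at z = 0. Lengths are in mm, angles in rad, forces in N, time in s.
With the tool pointing down it reaches from about 350 to 875 mm from the base axis. Payload 4.2 kg.
Tool frame: the origin (TCP) lies at the very end of the fingers, on their centre line; the grasp point (between the pads) lies 19 mm behind it; z points along the fingers, y is the line along which they close (so a half turn about z gives the same grasp; the last joint's range is limited). The gripper opens to 85 mm and grips with 20 to 120 N. Pads are 22 mm wide; open, the fingers measure 114 mm over their backs; the gripper's body (76 mm by 85 mm) begins 54 mm behind the grasp point. The pads swing forward as they close: fully open they stand 13 mm farther back than shut.
Start: joints at [1.409, 0.385, 0.008, 0, -1.194, -0.259], TCP at [255.273, 570.469, 231.312] pointing down, gripper open.
Joint ranges: [-3.14, 3.14], [-1.21, 2.06], [-1.07, 1.41], [-3.16, 2.05], [-2.99, -0.16], [-3.1, 3.1]. Speed limits (rad/s): [2.79, 2.79, 3.14, 3.14, 3.14, 3.14].

INTERFACE

Orientations are given as a unit quaternion [x, y, z, w].
In Python, from bench import arm, optics gives the robot as it stands. The module is installed in compiled form; this text tells all that it offers.
- The arm moves only by the tool step_arm, never from a script. Its argument "motion" is a list of rows, each an object with "dr": the turn, a rotation vector about the tool's x, y, z in units of 8 degrees (1.0 is 8 degrees), a list of three; "slide": the shift along the tool's x, y, z in mm, a list of three; "jaw": the finger opening in mm, from 0 to 85.4. A call has exactly 8 rows; each row is the pose to reach, as a shift and turn from the pose commanded when the call began, along the tool's axes at that moment; what a row does not reach only later rows make up. A row lasts 1/8 s, in which the tool goes at most 62.5 mm and 10.7 degrees, less where a joint would pass 70% of its speed; a pose out of reach is approached as far as the arm can. A call with a gripper value outside its range is refused whole. The fingers move at their own pace and stop on an object; the grip force is fixed at half the most. Time passes only in rows, so rows that repeat a pose let the fingers close, or fill a call up. It gives the time, the measured TCP pose, the force, the opening and the grip force at its end, in the units of the state.
- arm.read_state(): the state, without advancing time (a new reading comes with each control period).
- optics.get_image(name): name is "side" or "top"; returns the picture (384x512x3 uint8, blue, green, red); there is no depth.
- optics.camera_info(name): a dict with "camera_matrix" (3x3 intrinsics, pixels), "k1" (the pictures are not rectified: a ray, as slopes to the right and down, at radius r is drawn at 1 + k1 r^2 times it, then the intrinsics apply), "view" (4x4, takes a point from world to camera coordinates). Camera axes: x right, y up, looking along -z (the intrinsics and any distortion apply to the point x, -y, -z); pixel columns grow to the right and rows downward; lengths in mm; the calibration is good to about 2 mm. A picture is of the moment at which its call begins. camera_info takes no time and is no camera call.
- arm.job_done(): hands the job in; it is judged then, once.
The state is a dict: "clock": time; "joints": joint angles; "joint_vel": joint speeds; "joint_efforts": joint torques, N m; "position": TCP position; "ee_rot": TCP orientation; "contact_force": force on the tool from outside, world axes, zero at the start; "wrist_torque": the same for the moment, N m; "gripper_width": finger opening in mm; "grasp_force": force on a finger pad.
Only numpy, scipy, OpenCV 4.12 (cv2) and the standard library are available. Lean on these libraries where they do the work, as an engineer would, in place of code of your own. Each camera call takes 0.05 s, during which the arm holds its last target. There are 200 camera calls.

## Working session

There is one attempt and no reset: what is moved stays moved. The work goes in short steps, Python scripts to look and compute and a tool call to move; the robot and the scene stay as the last step left them, time stands still between calls to the robot, and variables do not carry over. Pictures are saved under pics/ and viewed, at most 14 in all, crops included, and the job is handed in when it is done.

Besides the shell and the picture viewer there is one more tool, called after "Request:" in YAML: its name, and indented under it one key for each argument. step_arm: Moves the arm, as the interface text tells. Its arguments: {"type":"object","properties":{"motion":{"type":"array","items":{"type":"object","properties":{"dr":{"type":"array","items":{"type":"number"}},"slide":{"type":"array","items":{"type":"number"}},"jaw":{"type":"number"}}}}},"required":["motion"]}

```bash
mkdir -p pics
cat > h.py <<'E'
import numpy as np, cv2
from bench import arm, optics
from scipy.spatial.transform import Rotation as R
def snap(n,f):
    im=np.array(optics.get_image(n)); cv2.imwrite('pics/'+f,im); return im
def cam(n):
    c=optics.camera_info(n); return np.array(c['camera_matrix'],float),float(c['k1']),np.array(c['view'],float)
def ray(n,uv):
    K,k,V=cam(n); d=cv2.undistortPoints(np.array([[uv]],float),K,np.array([k,0,0,0.]))[0,0]
    Rm=V[:3,:3]; o=-Rm.T@V[:3,3]; return o,Rm.T@np.array([d[0],-d[1],-1.])
def onz(n,uv,z):
    o,d=ray(n,uv); return o+d*(z-o[2])/d[2]
def proj(n,p):
    K,k,V=cam(n); q=V[:3,:3]@np.array(p,float)+V[:3,3]; x,y=q[0]/-q[2],-q[1]/-q[2]; s=1+k*(x*x+y*y)
    return np.array([K[0,0]*x*s+K[0,2],K[1,1]*y*s+K[1,2]])
def two(uva,uvb):
    a,d=ray('side',uva); b,e=ray('top',uvb); d/=np.linalg.norm(d); e/=np.linalg.norm(e)
    A=np.stack([d,-e],1); t=np.linalg.lstsq(A,b-a,rcond=None)[0]; p,q=a+d*t[0],b+e*t[1]
    return (p+q)/2,np.linalg.norm(p-q)
def slide(p):  # tool-frame shift to world point p
    s=arm.read_state(); return R.from_quat(s['ee_rot']).inv().apply(np.array(p)-s['position'])
E
python3 - <<'E'
from h import *
np.set_printoptions(precision=3,suppress=True)
for n in('side','top'):
    im=snap(n,n+'0.png')
    K,k,V=cam(n);print(K,k,-V[:3,:3].T@V[:3,3],V[:3,:3])
s=arm.read_state()
for k in s: print(k,s[k])
print(R.from_quat(s['ee_rot']).as_matrix())
E
```

```text
[[370.603   0.    248.984]
 [  0.    370.603 192.721]
 [  0.      0.      1.   ]] 0.02719004663590501 [  19.386 -742.611  694.665] [[ 0.846 -0.533 -0.009]
 [ 0.283  0.435  0.855]
 [-0.451 -0.726  0.519]]
[[397.782   0.    252.723]
 [  0.    397.782 197.558]
 [  0.      0.      1.   ]] 0.03949566159605901 [ 258.669   -7.363 1226.699] [[ 0.013 -1.    -0.001]
 [ 0.977  0.013  0.214]
 [-0.214 -0.004  0.977]]
clock 0.1
joints [ 1.409  0.385  0.007 -0.    -1.194 -0.259]
joint_vel [ 0.001  0.001  0.002  0.001 -0.    -0.001]
joint_efforts [ -0.001 -39.332  18.893   4.198  -0.003   0.   ]
position [255.093 570.001 230.328]
ee_rot [ 0.978 -0.209 -0.     0.001]
contact_force [ 0.556 -0.941 -0.941]
wrist_torque [-0.034 -0.004 -0.011]
grasp_force 0.0
gripper_width 85.5329504797763
[[ 0.913 -0.409 -0.001]
 [-0.409 -0.913 -0.002]
 [ 0.     0.002 -1.   ]]
```

View pics/top0.png

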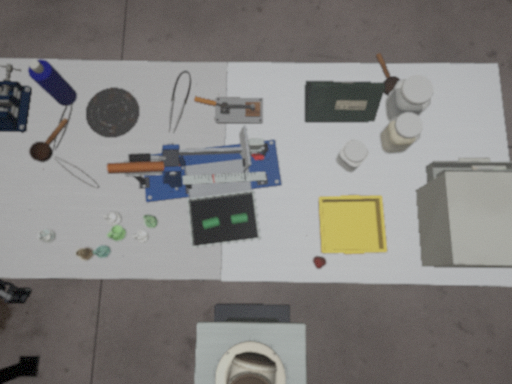

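View pics/side0.png

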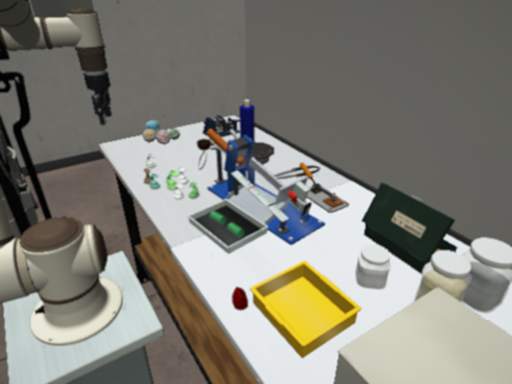

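The top view shows the tray at about (224,219) with pieces at (211,223) and (239,218), the cutter above it at (215,168), the red lever near (259,157), and the tote at (352,223). The side view shows the same layout from the right.

Run:
```python
from h import *
np.set_printoptions(precision=1,suppress=True)
t=cv2.imread('pics/top0.png'); s=cv2.imread('pics/side0.png')
a=cv2.resize(t[125:250,130:290],(800,625),interpolation=cv2.INTER_CUBIC)[:600]
cv2.imwrite('pics/topc.png',a)
cv2.imwrite('pics/sidec.png',cv2.resize(s[115:265,180:340],(640,600),interpolation=cv2.INTER_CUBIC))
def blobs(n,im,lo,hi,z,amin=8):
    h=cv2.cvtColor(im,cv2.COLOR_BGR2HSV); m=cv2.inRange(h,lo,hi)
    c,_=cv2.findContours(m,cv2.RETR_EXTERNAL,cv2.CHAIN_APPROX_NONE)
    for q in c:
        if cv2.contourArea(q)>=amin:
            r=cv2.minAreaRect(q); M=cv2.moments(q); ctr=(M['m10']/M['m00'],M['m01']/M['m00'])
            b=cv2.boxPoints(r); w=np.array([onz(n,p,z)[:2] for p in b])
            print(n,np.array(ctr),np.array(r[1]),'w',onz(n,ctr,z)[:2],'corners',w.ravel())
print('green');blobs('top',t,(50,90,60),(75,255,255),21); blobs('side',s,(50,90,60),(75,255,255),21)
print('yellow');blobs('top',t,(20,120,120),(34,255,255),50,300)
print('blue');blobs('top',t,(105,120,50),(125,255,255),8,50)
print('red')
for n,i in(('top',t),('side',s)):
    blobs(n,i,(0,150,100),(6,255,255),115,2);blobs(n,i,(172,150,100),(180,255,255),115,2)
```

```text
green
top [210.6 222.4] [ 8.1 16.7] w [442.8 125.3] corners [447.8 153.8 462.  105.  438.   97.7 423.9 146.3]
top [238.6 218.1] [ 7.5 15.1] w [457.1  39.8] corners [464.5  64.5 471.8  18.6 448.8  14.9 441.6  60.6]
side [235.2 228.9] [18.6  9. ] w [458.8  44.9] corners [438.1  70.5 470.7  94.4 479.5  20.1 448.1  -0.8]
side [217.4 216.8] [17.4  8.6] w [443.5 130.6] corners [419.3 150.  450.4 181.4 468.7 112.2 438.1  84. ]
side [193.7 192.9] [5.4 9.4] w [442.4 305.1] corners [424.  297.2 460.8 342.1 467.9 317.2 431.3 273.8]
side [170.5 183.7] [ 6. 11.] w [398.9 410.9] corners [379.5 386.5 410.2 464.1 429.2 451.8 397.5 374.8]
side [173.5 173.1] [5.7 3.5] w [439.7 482.2] corners [427.5 483.2 441.4 506.5 453.2 481.1 439.3 458.4]
yellow
top [351.8 224.2] [56.8 62.9] w [ 438.4 -298.4] corners [ 517.2 -202.   532.6 -391.1  362.4 -392.4  347.4 -209.2]
blue
top [162.9 189. ] [23.7 39.6] w [548.8 280.4] corners [589.1 339.4 600.8 215.4 524.1 205.9 512.8 328.4]
top [174.  169.3] [19.   6.7] w [613.9 249. ] corners [604.4 280.3 626.5 279.1 620.  218.8 597.9 220.2]
top [263.5 166.8] [26.3 20.2] w [625.8 -35.5] corners [584.7   5.7 651.5   3.6 648.4 -80.5 581.7 -77.5]
top [207.  158.3] [ 8.1 56.9] w [651.7 145.7] corners [658.4 222.7 668.3  40.7 641.   39.1 631.2 220.4]
top [ 22.8 110.6] [ 6.9 29.4] w [804.1 747.6] corners [762.6 757.3 864.4 759.7 862.1 737.5 760.4 735.5]
top [46.1 77.3] [36.8 20.5] w [923.5 687. ] corners [941.  751.  995.1 710.  903.1 615.1 850.4 656.5]
red
side [237.1 292.2] [9.5 7.2] w [ 289.7 -256.6] corners [ 283.8 -244.2  297.9 -249.9  287.  -273.6  273.3 -268.1]
side [291.7 194.5] [8.5 4.2] w [625.3  -9.3] corners [618.9   5.1 637.2  14.2 630.8 -23.1 613.1 -31.4]
```

View pics/topc.png

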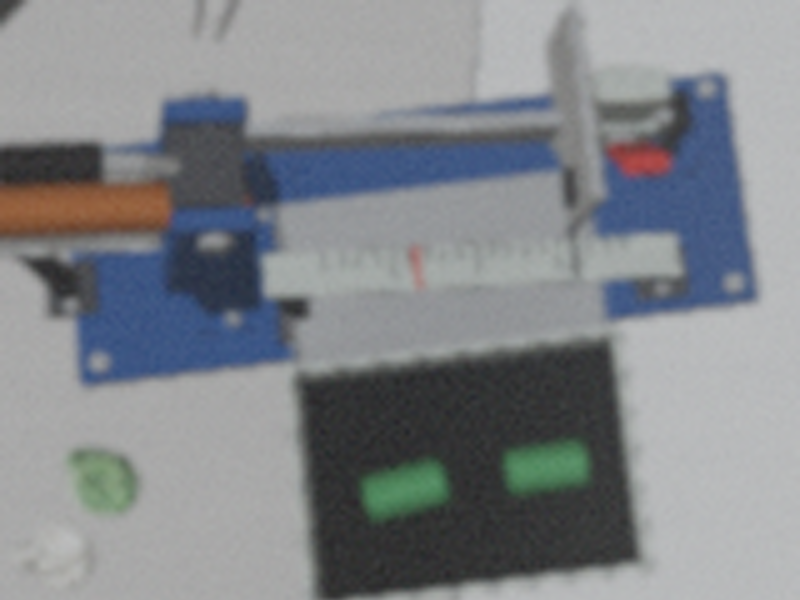

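View pics/sidec.png

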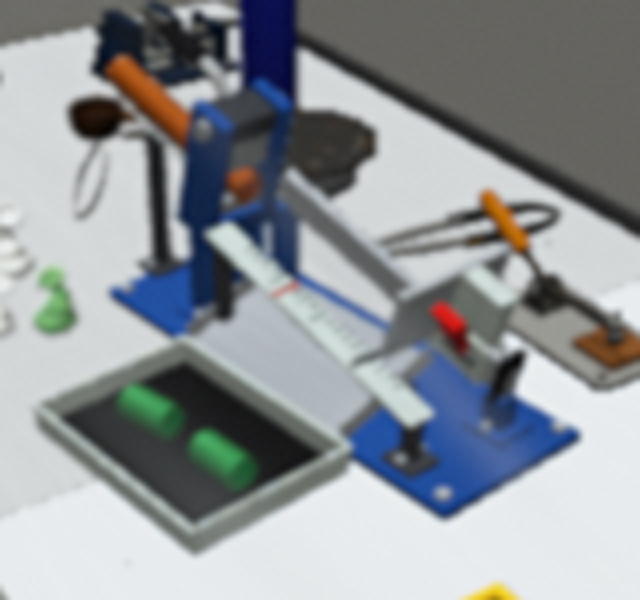

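The enlarged top view gives plate corners at crop pixels (757,299), (725,73) and (82,384), and tray rim corners at (298,375), (610,340), (637,560) and (320,597). The red mark is at (417,268), the pointer at (576,250) and the red lever at (640,160). The side crop confirms that the lever is on the front of the stop and that both pieces lie clear of the tray walls.

```bash
cat > geo.py <<'E'
from h import *
np.set_printoptions(precision=1,suppress=True)
c=lambda x,y:(130+(x+.5)/5-.5,125+(y+.5)/5-.5)
loc=[];wor=[]
for (x,y),l in zip([(757,299),(725,73),(82,384)],[(-108,-195),(48,-195),(-108,235)]):
    loc.append(l);wor.append(onz('top',c(x,y),8)[:2])
for (x,y),l in zip([(298,375),(610,340),(637,560),(320,597)],[(-117,103),(-117,-103),(-267,-103),(-267,103)]):
    loc.append(l);wor.append(onz('top',c(x,y),24)[:2])
loc=np.array(loc,float);wor=np.array(wor)
q=loc-loc.mean(0);w=wor-wor.mean(0)
yaw=np.arctan2((q[:,0]*w[:,1]-q[:,1]*w[:,0]).sum(),(q*w).sum())
Rz=R.from_euler('z',yaw).as_matrix()
O=np.r_[wor.mean(0)-Rz[:2,:2]@loc.mean(0),0]
W=lambda p:O+Rz@np.array(p,float)
S,C=np.sin(np.radians(15)),np.cos(np.radians(15))
Rs=Rz@R.from_euler('x',15,degrees=True).as_matrix()
rail=lambda s:W([0,s*C,115+s*S])
stop=lambda s,p:rail(s)+Rs@np.array(p,float)   # point p in stop frame, stop at s
E
python3 - <<'E'
from geo import *
print('yaw',np.degrees(yaw),'O',O); print('res',wor-(loc@Rz[:2,:2].T+O[:2]))
def rulepos(n,uv,off): # s coordinate on plane at height off relative to rail
    o,d=ray(n,uv); P=rail(0)+Rs@[0,0,off]; nn=Rs[:,2]; p=o+d*((P-o)@nn)/(d@nn); return Rs.T@(p-rail(0))
print('mark',rulepos('top',c(413,250),-20),rulepos('top',c(420,287),-20))
print('ptr',rulepos('top',c(576,275),-20),rulepos('top',c(576,240),-20))
sc=lambda x,y:(180+x/4,115+y/4)
print('side mark',rulepos('side',sc(286,291),-20),'ptr',rulepos('side',sc(362,358),-20))
print('mark w two',[rulepos('top',c(417,268),-20)])
# piece triangulation
for a,b in(((217.4,216.8),(210.6,222.4)),((235.2,228.9),(238.6,218.1))): 
    p,e=two(a,b); print('piece',p,e,Rz.T@(p-O))
im=cv2.imread('pics/top0.png'); 
h=cv2.cvtColor(im,cv2.COLOR_BGR2HSV); m=cv2.inRange(h,(20,100,60),(36,255,255))
ct=max(cv2.findContours(m,0,1)[0],key=cv2.contourArea); b=cv2.boxPoints(cv2.minAreaRect(ct)); print(b)
print('tote',np.array([onz('top',p,25)[:2] for p in b]).ravel(), np.array([onz('top',p,50)[:2] for p in b]).mean(0))
ap=cv2.approxPolyDP(ct,4,True)[:,0]; print(ap.tolist(),[onz('top',p.astype(float),50)[:2] for p in ap])
st=cv2.imread('pics/side0.png')
E
```

```text
yaw 7.89109092816503 O [646.9 114.5   0. ]
res [[ 2.   2.2]
 [-2.   1.3]
 [ 0.7 -2. ]
 [-4.4 -7. ]
 [-8.   4.7]
 [ 4.1  7. ]
 [ 7.6 -6.2]]
mark [-72.9   7.9 -20. ] [-95.6   6.1 -20. ]
ptr [-93.2 -89.  -20. ] [-71.4 -91.7 -20. ]
side mark [-84.    6.9 -20. ] ptr [-80.5 -81.5 -20. ]
mark w two [array([-84. ,   6.7, -20. ])]
piece [441.5 125.   25.1] 1.2257300078993065 [-202.    38.6   25.1]
piece [456.2  39.9  25.2] 0.5378598562794673 [-199.2  -47.8   25.2]
[[318.8 197.1]
 [382.9 194. ]
 [385.6 251.3]
 [321.5 254.4]]
tote [ 525.6 -206.5  537.8 -403.8  362.1 -401.7  350.  -210.7] [ 440.  -299.5]
[[320, 197], [322, 251], [385, 250], [380, 196]] [array([ 520.2, -206.1]), array([ 357.9, -208.2]), array([ 363.7, -392. ]), array([ 525.7, -386.6])]
```

```bash
cat >> h.py <<'E'
def down(yawdeg): # tool down, tool x at world yaw
    return R.from_euler('z',yawdeg,degrees=True)*R.from_euler('x',180,degrees=True)
def plan(p,Rt=None):
    s=arm.read_state(); R0=R.from_quat(s['ee_rot'])
    print('t',round(s['clock'],2),'pos',np.round(s['position'],1),'w',round(s['gripper_width'],1),'F',np.round(s['contact_force'],1),'grip',round(s['grasp_force'],1))
    dr=(R0.inv()*Rt).as_rotvec(degrees=True)/8 if Rt else np.zeros(3)
    print('slide',np.round(R0.inv().apply(np.array(p)-s['position']),1),'dr',np.round(dr,3))
E
python3 -c "
from h import *
plan([442,125,200],down(-75.5))"
```

```text
t 0.1 pos [255.1 570.  230.3] w 85.5 F [ 0.6 -0.9 -0.9] grip 0.0
slide [352.4 329.7  31. ] dr [ 0.013 -0.007  6.422]
```

Request:
step_arm:
  motion:
    - {"slide":[30,28,3],"dr":[0,0,0.6],"jaw":62}
    - {"slide":[80,75,8],"dr":[0,0,1.5],"jaw":62}
    - {"slide":[130,122,12],"dr":[0,0,2.4],"jaw":62}
    - {"slide":[180,169,16],"dr":[0,0,3.4],"jaw":62}
    - {"slide":[230,215,20],"dr":[0,0,4.3],"jaw":62}
    - {"slide":[280,262,25],"dr":[0,0,5.2],"jaw":62}
    - {"slide":[325,304,29],"dr":[0,0,6.0],"jaw":62}
    - {"slide":[352.4,329.7,31],"dr":[0.01,-0.01,6.42],"jaw":62}

```text
clock: 1.1
position: [440.6, 128.2, 200.4]
ee_rot: [0.79, -0.613, -0.001, -0.001]
contact_force: [0.4, 0.0, 0.1]
gripper_width: 62.0
grasp_force: 0.0
```

```bash
python3 -c "
from h import *
plan([442,125,70],down(-75.5))
t=snap('top','top1.png');s=snap('side','side1.png')
a=cv2.resize(t[130:280,150:350],(800,600),interpolation=cv2.INTER_CUBIC)
b=cv2.resize(s[150:270,160:320],(800,600),interpolation=cv2.INTER_CUBIC)
cv2.imwrite('pics/c1.png',np.hstack([cv2.resize(a,(400,300)),cv2.resize(b,(400,300))]))"
```

```text
t 1.1 pos [440.6 128.2 200.4] w 62.0 F [0.4 0.  0.1] grip 0.0
slide [  3.7  -0.5 130.4] dr [-0.005  0.014 -0.008]
```

View pics/c1.png

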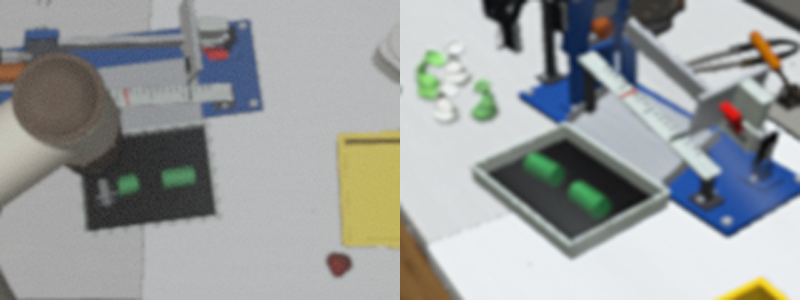

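Both pieces are still in place in the tray (left panel at (128,185) and (179,178)) and the gripper is above piece 1. I'm going down to grasp it.

Request:
step_arm:
  motion:
    - {"slide":[0,0,30],"dr":[0,0,0],"jaw":62}
    - {"slide":[0,0,70],"dr":[0,0,0],"jaw":62}
    - {"slide":[0,0,110],"dr":[0,0,0],"jaw":62}
    - {"slide":[0,0,145],"dr":[0,0,0],"jaw":62}
    - {"slide":[0,0,170],"dr":[0,0,0],"jaw":62}
    - {"slide":[0,0,184],"dr":[0,0,0],"jaw":62}
    - {"slide":[0,0,190],"dr":[0,0,0],"jaw":62}
    - {"slide":[0,0,190],"dr":[0,0,0],"jaw":62}

```text
clock: 2.2
position: [440.3, 130.8, 10.5]
ee_rot: [0.791, -0.612, -0.001, -0.001]
contact_force: [-0.5, -0.4, 0.6]
gripper_width: 61.9
grasp_force: 0.0
```

Request:
step_arm:
  motion:
    - {"slide":[0,0,0],"dr":[0,0,0],"jaw":50}
    - {"slide":[0,0,0],"dr":[0,0,0],"jaw":42}
    - {"slide":[0,0,0],"dr":[0,0,0],"jaw":36}
    - {"slide":[0,0,0],"dr":[0,0,0],"jaw":30}
    - {"slide":[0,0,0],"dr":[0,0,0],"jaw":24}
    - {"slide":[0,0,0],"dr":[0,0,0],"jaw":24}
    - {"slide":[0,0,0],"dr":[0,0,0],"jaw":24}
    - {"slide":[0,0,0],"dr":[0,0,0],"jaw":24}

```text
clock: 3.2
position: [440.6, 130.6, 11.2]
ee_rot: [0.791, -0.612, -0.0, -0.001]
contact_force: [-1.0, -0.1, 5.3]
gripper_width: 27.8
grasp_force: 58.5
```

Width 27.8 mm and an upward push of 5 N suggest the pads hold slightly above the axis, so I'll reopen, go lower and regrip.

Request:
step_arm:
  motion:
    - {"slide":[0,0,0],"dr":[0,0,0],"jaw":34}
    - {"slide":[0,0,0],"dr":[0,0,0],"jaw":44}
    - {"slide":[2,0,1],"dr":[0,0,0],"jaw":44}
    - {"slide":[4,0,4],"dr":[0,0,0],"jaw":44}
    - {"slide":[4,0,4.5],"dr":[0,0,0],"jaw":40}
    - {"slide":[4,0,4.5],"dr":[0,0,0],"jaw":34}
    - {"slide":[4,0,4.5],"dr":[0,0,0],"jaw":26}
    - {"slide":[4,0,4.5],"dr":[0,0,0],"jaw":24}

```text
clock: 4.2
position: [441.5, 126.7, 6.3]
ee_rot: [0.791, -0.612, -0.0, -0.001]
contact_force: [-1.1, -0.3, 2.7]
gripper_width: 28.7
grasp_force: 58.8
```

Request:
step_arm:
  motion:
    - {"slide":[0,0,0],"dr":[0,0,0],"jaw":24}
    - {"slide":[0,0,0],"dr":[0,0,0],"jaw":24}
    - {"slide":[0,0,0],"dr":[0,0,0],"jaw":24}
    - {"slide":[0,0,-5],"dr":[0,0,0],"jaw":24}
    - {"slide":[0,0,-15],"dr":[0,0,0],"jaw":24}
    - {"slide":[0,0,-25],"dr":[0,0,0],"jaw":24}
    - {"slide":[0,0,-30],"dr":[0,0,0],"jaw":24}
    - {"slide":[0,0,-30],"dr":[0,0,0],"jaw":24}

```text
clock: 5.2
position: [441.6, 126.8, 36.7]
ee_rot: [0.791, -0.612, -0.0, -0.001]
contact_force: [-0.5, -0.2, -1.4]
gripper_width: 28.1
grasp_force: 59.0
```

```bash
python3 -c "
from h import *
plan([440,-335,160],down(-88))
s=snap('side','side2.png')
cv2.imwrite('pics/c2.png',cv2.resize(s[130:270,160:340],(720,560),interpolation=cv2.INTER_CUBIC))"
```

```text
t 5.2 pos [441.6 126.8  36.7] w 28.1 F [-0.5 -0.2 -1.4] grip 59.0
slide [ 446.3  117.2 -124.6] dr [-0.011  0.018  1.566]
```

View pics/c2.png

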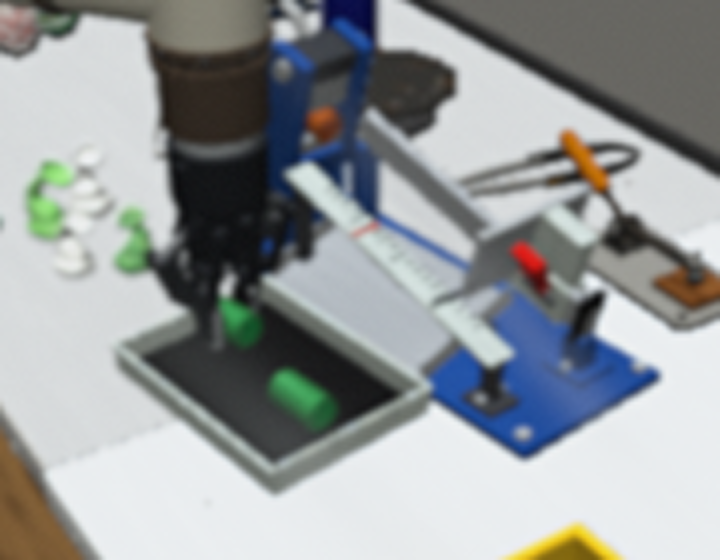

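Piece 1 is held clear of the tray floor (gripper at (215,290), piece at (238,322)). I'm carrying it to the tote.

Request:
step_arm:
  motion:
    - {"slide":[0,0,-15],"dr":[0,0,0],"jaw":24}
    - {"slide":[0,0,-40],"dr":[0,0,0],"jaw":24}
    - {"slide":[15,4,-65],"dr":[0,0,0.1],"jaw":24}
    - {"slide":[45,12,-85],"dr":[0,0,0.2],"jaw":24}
    - {"slide":[85,22,-100],"dr":[0,0,0.3],"jaw":24}
    - {"slide":[130,34,-105],"dr":[0,0,0.5],"jaw":24}
    - {"slide":[175,46,-105],"dr":[0,0,0.6],"jaw":24}
    - {"slide":[220,58,-105],"dr":[0,0,0.8],"jaw":24}

```text
clock: 6.25
position: [439.9, -102.5, 140.5]
ee_rot: [0.755, -0.655, -0.001, -0.001]
contact_force: [0.7, 0.5, -1.4]
gripper_width: 28.2
grasp_force: 59.1
```

```bash
python3 -c "
from h import *
plan([440,-335,130],down(-88))"
```

```text
t 6.25 pos [ 439.9 -102.5  140.5] w 28.2 F [ 0.7  0.5 -1.4] grip 59.1
slide [230.2  32.7  10. ] dr [0.    0.015 0.762]
```

Request:
step_arm:
  motion:
    - {"slide":[45,6,0],"dr":[0,0,0.1],"jaw":24}
    - {"slide":[90,12,0],"dr":[0,0,0.3],"jaw":24}
    - {"slide":[135,19,0],"dr":[0,0,0.4],"jaw":24}
    - {"slide":[175,25,5],"dr":[0,0,0.6],"jaw":24}
    - {"slide":[205,29,8],"dr":[0,0,0.7],"jaw":24}
    - {"slide":[222,32,10],"dr":[0,0,0.76],"jaw":24}
    - {"slide":[230,32.7,10],"dr":[0,0.01,0.76],"jaw":24}
    - {"slide":[230,32.7,10],"dr":[0,0.01,0.76],"jaw":24}

```text
clock: 7.25
position: [440.5, -333.2, 130.1]
ee_rot: [0.72, -0.694, -0.0, -0.0]
contact_force: [0.1, -0.1, -1.0]
gripper_width: 28.5
grasp_force: 59.1
```

```bash
python3 -c "
from h import *
plan([440,-335,6],down(-88))
s=snap('side','side3.png')
cv2.imwrite('pics/c3.png',cv2.resize(s[180:360,210:390],(600,600),interpolation=cv2.INTER_CUBIC))"
```

```text
t 7.25 pos [ 440.5 -333.2  130.1] w 28.5 F [ 0.1 -0.1 -1. ] grip 59.1
slide [  1.9   0.6 124.1] dr [-0.     0.005  0.007]
```

View pics/c3.png

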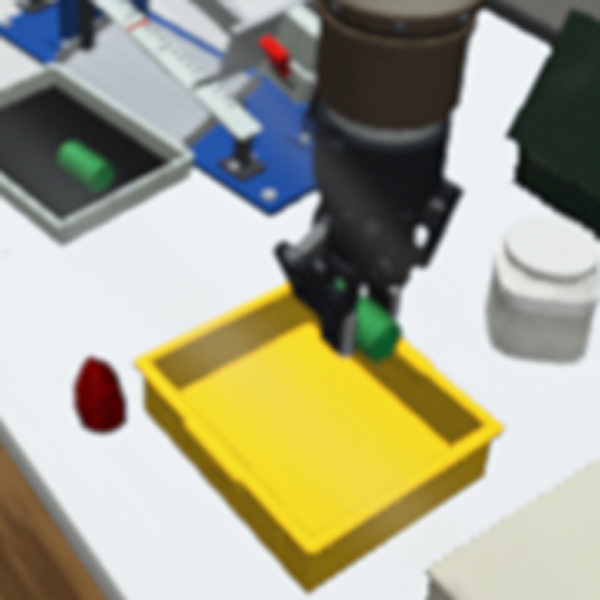

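Piece 1 is held firmly over the tote (piece at (378,330)), with the flame and jar clear. I'm lowering it.

Request:
step_arm:
  motion:
    - {"slide":[0,0,25],"dr":[0,0,0],"jaw":24}
    - {"slide":[0,0,60],"dr":[0,0,0],"jaw":24}
    - {"slide":[0,0,90],"dr":[0,0,0],"jaw":24}
    - {"slide":[0,0,108],"dr":[0,0,0],"jaw":24}
    - {"slide":[0,0,118],"dr":[0,0,0],"jaw":24}
    - {"slide":[0,0,122],"dr":[0,0,0],"jaw":24}
    - {"slide":[0,0,124],"dr":[0,0,0],"jaw":24}
    - {"slide":[0,0,124],"dr":[0,0,0],"jaw":24}

```text
clock: 8.3
position: [441.0, -333.5, 6.8]
ee_rot: [0.72, -0.694, 0.0, -0.0]
contact_force: [-0.3, -0.4, -1.0]
gripper_width: 28.4
grasp_force: 59.1
```

Request:
step_arm:
  motion:
    - {"slide":[0,0,1],"dr":[0,0,0],"jaw":24}
    - {"slide":[0,0,1.3],"dr":[0,0,0],"jaw":24}
    - {"slide":[0,0,1.5],"dr":[0,0,0],"jaw":24}
    - {"slide":[0,0,1.5],"dr":[0,0,0],"jaw":24}
    - {"slide":[0,0,1.5],"dr":[0,0,0],"jaw":24}
    - {"slide":[0,0,1.5],"dr":[0,0,0],"jaw":24}
    - {"slide":[0,0,1.5],"dr":[0,0,0],"jaw":24}
    - {"slide":[0,0,1.5],"dr":[0,0,0],"jaw":24}

```text
clock: 9.3
position: [440.6, -333.4, 4.7]
ee_rot: [0.72, -0.694, -0.0, -0.0]
contact_force: [-0.2, 0.4, -1.4]
gripper_width: 28.3
grasp_force: 59.1
```

Request:
step_arm:
  motion:
    - {"slide":[0,0,0.5],"dr":[0,0,0],"jaw":24}
    - {"slide":[0,0,1],"dr":[0,0,0],"jaw":24}
    - {"slide":[0,0,1],"dr":[0,0,0],"jaw":24}
    - {"slide":[0,0,1],"dr":[0,0,0],"jaw":24}
    - {"slide":[0,0,1],"dr":[0,0,0],"jaw":24}
    - {"slide":[0,0,1],"dr":[0,0,0],"jaw":24}
    - {"slide":[0,0,1],"dr":[0,0,0],"jaw":24}
    - {"slide":[0,0,1],"dr":[0,0,0],"jaw":24}

```text
clock: 10.3
position: [440.7, -333.4, 4.5]
ee_rot: [0.72, -0.694, 0.0, -0.0]
contact_force: [-1.9, 1.0, 5.4]
gripper_width: 28.5
grasp_force: 59.5
```

Contact with the tote floor. I'm releasing the piece gently and backing out.

Request:
step_arm:
  motion:
    - {"slide":[0,0,-0.5],"dr":[0,0,0],"jaw":29}
    - {"slide":[0,0,-0.5],"dr":[0,0,0],"jaw":33}
    - {"slide":[0,0,-0.5],"dr":[0,0,0],"jaw":38}
    - {"slide":[0,0,-1],"dr":[0,0,0],"jaw":44}
    - {"slide":[0,0,-2],"dr":[0,0,0],"jaw":48}
    - {"slide":[0,0,-20],"dr":[0,0,0],"jaw":48}
    - {"slide":[0,0,-60],"dr":[0,0,0],"jaw":50}
    - {"slide":[0,0,-110],"dr":[0,0,0],"jaw":55}

```text
clock: 11.3
position: [439.8, -333.1, 114.0]
ee_rot: [0.72, -0.694, -0.001, 0.0]
contact_force: [0.1, -0.4, -0.2]
gripper_width: 54.9
grasp_force: 0.0
```

```bash
python3 -c "
from h import *
plan([456.5,40,120],down(-81))
s=snap('side','side4.png')
h=cv2.cvtColor(s,cv2.COLOR_BGR2HSV)
for q in cv2.findContours(cv2.inRange(h,(50,90,60),(75,255,255)),0,1)[0]:
    if cv2.contourArea(q)>50:
        c=cv2.minAreaRect(q); print(c,onz('side',c[0],20))
"
```

```text
t 11.3 pos [ 439.8 -333.1  114. ] w 54.9 F [ 0.1 -0.4 -0.2] grip 0.0
slide [-372.3  -30.    -5.4] dr [ 0.015  0.013 -0.869]
((312.5, 316.0), (20.50609588623047, 7.77817440032959), 45.0) [ 441.06060513 -330.36158608   20.        ]
((235.3800048828125, 228.66001892089844), (18.600000381469727, 9.40000057220459), 36.86989974975586) [460.36732409  46.75241279  20.        ]
```

Piece 1 lies in the tote at about (441,-330). Now piece 2.

Request:
step_arm:
  motion:
    - {"slide":[-30,-2,-5],"dr":[0,0,-0.1],"jaw":60}
    - {"slide":[-80,-6,-6],"dr":[0,0,-0.2],"jaw":60}
    - {"slide":[-132,-10,-6],"dr":[0,0,-0.35],"jaw":60}
    - {"slide":[-184,-15,-6],"dr":[0,0,-0.5],"jaw":60}
    - {"slide":[-236,-19,-6],"dr":[0,0,-0.6],"jaw":60}
    - {"slide":[-288,-23,-6],"dr":[0,0,-0.7],"jaw":60}
    - {"slide":[-340,-28,-6],"dr":[0.01,0.01,-0.8],"jaw":60}
    - {"slide":[-374,-30.5,-6],"dr":[0.01,0.01,-0.87],"jaw":60}

```text
clock: 12.35
position: [457.7, 43.6, 120.1]
ee_rot: [0.761, -0.649, 0.001, -0.001]
contact_force: [-0.7, -0.4, 1.0]
gripper_width: 60.1
grasp_force: 0.0
```

```bash
python3 -c "
from h import *
plan([457,42,5.5],down(-81))"
```

```text
t 12.35 pos [457.7  43.6 120.1] w 60.1 F [-0.7 -0.4  1. ] grip 0.0
slide [  1.4   1.3 114.6] dr [-0.019 -0.006  0.018]
```

Request:
step_arm:
  motion:
    - {"slide":[1,1,25],"dr":[0,0,0],"jaw":58}
    - {"slide":[1,1,60],"dr":[0,0,0],"jaw":56}
    - {"slide":[1,1,88],"dr":[0,0,0],"jaw":54}
    - {"slide":[1,1,105],"dr":[0,0,0],"jaw":50}
    - {"slide":[1,1,112],"dr":[0,0,0],"jaw":46}
    - {"slide":[1,1,114],"dr":[0,0,0],"jaw":40}
    - {"slide":[1,1,114],"dr":[0,0,0],"jaw":34}
    - {"slide":[1,1,114],"dr":[0,0,0],"jaw":28}

```text
clock: 13.35
position: [457.6, 40.4, 6.7]
ee_rot: [0.761, -0.649, 0.001, -0.001]
contact_force: [-0.3, -0.4, 1.7]
gripper_width: 28.8
grasp_force: 37.2
```

Request:
step_arm:
  motion:
    - {"slide":[0,0,0],"dr":[0,0,0],"jaw":24}
    - {"slide":[0,0,0],"dr":[0,0,0],"jaw":24}
    - {"slide":[0,0,0],"dr":[0,0,0],"jaw":24}
    - {"slide":[0,0,-5],"dr":[0,0,0],"jaw":24}
    - {"slide":[0,0,-20],"dr":[0,0,0],"jaw":24}
    - {"slide":[0,0,-50],"dr":[0,0,0],"jaw":24}
    - {"slide":[0,0,-90],"dr":[0,0,0],"jaw":24}
    - {"slide":[0,0,-120],"dr":[0,0,0],"jaw":24}

```text
clock: 14.35
position: [456.8, 40.3, 127.5]
ee_rot: [0.76, -0.649, 0.001, -0.001]
contact_force: [0.1, -0.0, -0.9]
gripper_width: 28.2
grasp_force: 59.2
```

```bash
python3 -c "
from h import *
plan([440,-255,120],down(-88))"
```

```text
t 14.35 pos [456.8  40.3 127.5] w 28.2 F [ 0.1 -0.  -0.9] grip 59.2
slide [289.1  62.9   7.5] dr [-0.021 -0.003  0.876]
```

Request:
step_arm:
  motion:
    - {"slide":[30,6,0],"dr":[0,0,0.1],"jaw":24}
    - {"slide":[75,16,0],"dr":[0,0,0.2],"jaw":24}
    - {"slide":[120,26,0],"dr":[0,0,0.35],"jaw":24}
    - {"slide":[165,36,0],"dr":[0,0,0.5],"jaw":24}
    - {"slide":[210,46,3],"dr":[0,0,0.65],"jaw":24}
    - {"slide":[250,55,5],"dr":[0,0,0.8],"jaw":24}
    - {"slide":[278,61,7],"dr":[-0.01,0,0.87],"jaw":24}
    - {"slide":[289,63,7.5],"dr":[-0.02,0,0.87],"jaw":24}

```text
clock: 15.35
position: [439.2, -256.2, 118.2]
ee_rot: [0.719, -0.695, -0.0, 0.001]
contact_force: [-0.5, 0.7, -1.1]
gripper_width: 28.0
grasp_force: 59.3
```

Request:
step_arm:
  motion:
    - {"slide":[0,0,10],"dr":[0,0,0],"jaw":24}
    - {"slide":[0,0,40],"dr":[0,0,0],"jaw":24}
    - {"slide":[0,0,75],"dr":[0,0,0],"jaw":24}
    - {"slide":[0,0,96],"dr":[0,0,0],"jaw":24}
    - {"slide":[0,0,107],"dr":[0,0,0],"jaw":24}
    - {"slide":[0,0,112],"dr":[0,0,0],"jaw":24}
    - {"slide":[0,0,113],"dr":[0,0,0],"jaw":24}
    - {"slide":[0,0,113],"dr":[0,0,0],"jaw":24}

```text
clock: 16.35
position: [440.3, -255.2, 6.3]
ee_rot: [0.72, -0.694, 0.001, 0.0]
contact_force: [0.2, 1.0, -0.9]
gripper_width: 28.0
grasp_force: 59.2
```

Request:
step_arm:
  motion:
    - {"slide":[0,0,0.5],"dr":[0,0,0],"jaw":24}
    - {"slide":[0,0,1],"dr":[0,0,0],"jaw":24}
    - {"slide":[0,0,1.4],"dr":[0,0,0],"jaw":24}
    - {"slide":[0,0,1.8],"dr":[0,0,0],"jaw":24}
    - {"slide":[0,0,1.8],"dr":[0,0,0],"jaw":24}
    - {"slide":[0,0,1.8],"dr":[0,0,0],"jaw":24}
    - {"slide":[0,0,1.8],"dr":[0,0,0],"jaw":24}
    - {"slide":[0,0,1.8],"dr":[0,0,0],"jaw":24}

```text
clock: 17.35
position: [440.0, -255.3, 5.0]
ee_rot: [0.72, -0.694, 0.0, 0.001]
contact_force: [-1.9, 1.4, 7.9]
gripper_width: 28.1
grasp_force: 59.9
```

Request:
step_arm:
  motion:
    - {"slide":[0,0,-0.5],"dr":[0,0,0],"jaw":29}
    - {"slide":[0,0,-0.5],"dr":[0,0,0],"jaw":33}
    - {"slide":[0,0,-0.5],"dr":[0,0,0],"jaw":38}
    - {"slide":[0,0,-1],"dr":[0,0,0],"jaw":44}
    - {"slide":[0,0,-2],"dr":[0,0,0],"jaw":48}
    - {"slide":[0,0,-30],"dr":[0,0,0],"jaw":48}
    - {"slide":[0,0,-85],"dr":[0,0,0],"jaw":50}
    - {"slide":[0,0,-145],"dr":[0,0,0],"jaw":55}

```text
clock: 18.35
position: [439.3, -254.8, 149.9]
ee_rot: [0.72, -0.694, -0.001, 0.001]
contact_force: [1.3, 0.4, -0.3]
gripper_width: 55.2
grasp_force: 0.0
```

```bash
cat >> geo.py <<'E'
# tool on stop: tool x downhill, y to front, z into rail
Rt=R.from_matrix(Rs@np.diag([-1.,-1.,-1.])@np.array([[0,1,0],[1,0,0],[0,0,1.]]))
E
python3 - <<'E'
from geo import *
print('det',np.linalg.det(Rt.as_matrix()),Rt.as_matrix())
t=snap('top','top5.png');s=snap('side','side5.png')
h=cv2.cvtColor(s,cv2.COLOR_BGR2HSV)
for q in cv2.findContours(cv2.inRange(h,(50,90,60),(75,255,255)),0,1)[0]:
    if cv2.contourArea(q)>50:
        c=cv2.minAreaRect(q); print(c,onz('side',c[0],20))
a=cv2.resize(t[140:185,195:285],(800,400),interpolation=cv2.INTER_CUBIC)
b=cv2.resize(s[155:225,230:330],(286*2,400),interpolation=cv2.INTER_CUBIC)
cv2.imwrite('pics/c5.png',np.hstack([cv2.resize(a,(500,250)),cv2.resize(b,(300,250))]))
# red lever/plate in both
for n,i in(('top',t),('side',s)):
    h=cv2.cvtColor(i,cv2.COLOR_BGR2HSV); m=cv2.inRange(h,(0,110,80),(9,255,255))|cv2.inRange(h,(170,110,80),(180,255,255))
    for q in cv2.findContours(m,0,1)[0]:
        if cv2.contourArea(q)>3: print(n,cv2.minAreaRect(q))
for k,p in dict(lev_top=(-50,-8,40),fin_top=(2,-4,50),plt_dn_frontTop=(-66,20,46),plt_dn_backTop=(55,20,46),ptr=(-83,26.5,-18)).items():
    for s0 in(-117,-110): print(k,s0,stop(s0,p),'top',proj('top',stop(s0,p)),'side',proj('side',stop(s0,p)))
plan(stop(-114,(-19,-6,100)),Rt)
E
```

```text
det 0.9999999999999994 [[ 0.1 -1.  -0. ]
 [-1.  -0.1  0.3]
 [-0.3 -0.  -1. ]]
((312.5, 316.5), (21.21320343017578, 8.485280990600586), 45.0) [ 440.1 -331.4   20. ]
((290.5000305175781, 293.5000305175781), (18.384777069091797, 7.0710673332214355), 45.0) [ 440.6 -250.2   20. ]
top ((320.5, 262.0), (5.0, 8.0), 0.0)
top ((257.5, 156.5), (5.0, 11.0), 90.0)
side ((238.0, 298.0), (20.0, 10.0), 90.0)
side ((242.20687866210938, 160.98275756835938), (3.3425159454345703, 7.242117881774902), 21.801406860351562)
lev_top -117 [615.4 -22.2 121.3] top [259.9 158.9] side [291.8 195.6]
lev_top -110 [614.5 -15.5 123.1] top [257.6 159. ] side [290.2 194.1]
fin_top -117 [666.7 -13.8 132. ] top [257.2 140.8] side [303.8 186.4]
fin_top -110 [665.8  -7.1 133.8] top [254.9 140.9] side [302.2 185. ]
plt_dn_frontTop -117 [596.1   0.9 134.3] top [251.8 163.9] side [282.  190.2]
plt_dn_frontTop -110 [595.1   7.6 136.1] top [249.5 164. ] side [280.4 188.8]
plt_dn_backTop -117 [715.9  17.5 134.3] top [246.7 124.5] side [309.8 177.2]
plt_dn_backTop -110 [715.   24.2 136.1] top [244.4 124.5] side [308.2 175.9]
ptr -117 [576.1  21.2  74.2] top [245.  176.1] side [272.  206.1]
ptr -110 [575.2  27.9  76. ] top [242.8 176.2] side [270.4 204.7]
t 18.45 pos [ 444.2 -256.5  155.9] w 54.8 F [0.6 0.1 0.6] grip 0.0
slide [-220.1 -212.1  -23.3] dr [-0.2 -1.9 -0.7]
```

View pics/c5.png

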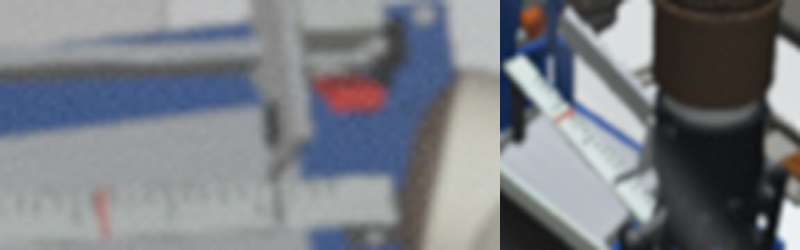

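Both pieces are in the tote, at (440,-331) and (440,-250). In the last picture the stop plate is at about (285,80), the pointer at (280,190) and the mark at (102,212) in the top crop, so the stop is at its bumper at about s = -113. I'm moving above it with the tool leaned 15 degrees.

Request:
step_arm:
  motion:
    - {"slide":[-20,-19,-5],"dr":[0,-0.2,-0.1],"jaw":70}
    - {"slide":[-50,-48,-10],"dr":[0,-0.4,-0.2],"jaw":84}
    - {"slide":[-85,-82,-15],"dr":[-0.1,-0.7,-0.3],"jaw":84}
    - {"slide":[-120,-116,-20],"dr":[-0.1,-1.0,-0.4],"jaw":84}
    - {"slide":[-155,-150,-23],"dr":[-0.15,-1.3,-0.5],"jaw":84}
    - {"slide":[-188,-181,-23],"dr":[-0.2,-1.6,-0.6],"jaw":84}
    - {"slide":[-210,-203,-23],"dr":[-0.2,-1.85,-0.7],"jaw":84}
    - {"slide":[-220,-212,-23],"dr":[-0.2,-1.9,-0.7],"jaw":84}

```text
clock: 19.45
position: [644.5, -26.7, 170.1]
ee_rot: [0.746, -0.652, -0.105, -0.081]
contact_force: [0.3, 0.2, 0.9]
gripper_width: 84.1
grasp_force: 0.0
```

Run:
```python
from geo import *
np.set_printoptions(precision=3,suppress=True)
plan(stop(-114,(-19,-8,60)),Rt)
st=arm.read_state(); print(Rs.T@(np.array(st['position'])-stop(-114,(0,0,0))))
t=snap('top','top6.png');s=snap('side','side6.png')
cv2.imwrite('pics/c6.png',np.hstack([cv2.resize(t[125:205,200:290],(400,356),interpolation=cv2.INTER_CUBIC),cv2.resize(s[130:230,240:340],(356,356),interpolation=cv2.INTER_CUBIC)]))
```

```text
t 19.45 pos [644.5 -26.7 170.1] w 84.1 F [0.3 0.2 0.9] grip 0.0
slide [ 1.6 -3.3 29.3] dr [ 0.116  0.028 -0.042]
[-21.806  -6.542  89.386]
```

View pics/c6.png

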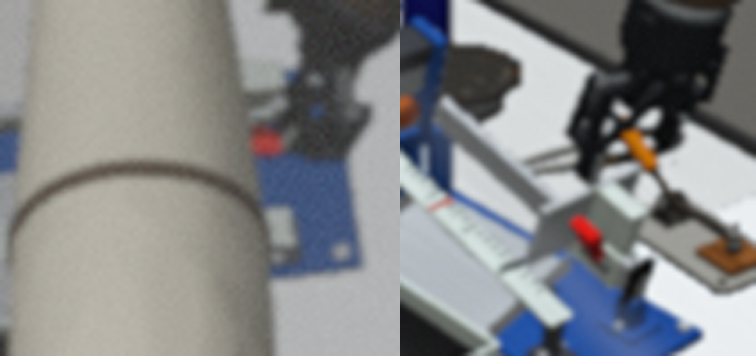

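The side view shows the stop, red lever at (585,235), pointer at (505,268) and mark at (440,203), with the gripper above it and aligned. The arm hides the top view, so I'll measure the pointer-to-mark distance from the earlier clear pictures.

```bash
cat > prof.py <<'E'
from geo import *
def prof(n,im,xs,zo,ss):
    out=0
    for x in xs:
        uv=np.array([proj(n,rail(s)+Rs@np.array([x,0,zo])) for s in ss],np.float32)
        out=out+cv2.remap(im.astype(np.float32),uv[:,0].reshape(1,-1),uv[:,1].reshape(1,-1),cv2.INTER_CUBIC)[0]
    return out/len(xs)
def peak(ss,v,lo,hi,wd=5):
    m=(ss>lo)&(ss<hi); b=np.median(v[m]); k=ss[m][np.argmax(v[m])]; q=np.abs(ss-k)<=wd
    w=np.clip(v[q]-b,0,None); return round((ss[q]*w).sum()/w.sum(),1),round(v[m].max()-b,1)
ss=np.arange(-130,40,.5)
def run(n,im,xs=(-92,-89,-86,-83,-80,-77,-74),zm=-20,zp=-18,r=(-110,0)):
    for x in xs:
        p=prof(n,im,[x-1,x+1],zm,ss); q=prof(n,im,[x-1,x+1],zp,ss)
        print(n,x,'mark',peak(ss,p[:,2]-(p[:,0]+p[:,1])/2,-20,30),'ptr',peak(ss,-q.mean(1),*r))
E
python3 - <<'E'
from prof import *
import sys
for n,f in(('top','top0'),('side','side0'),('side','side6')): run(n,cv2.imread(f'pics/{f}.png'),r=(-110,-60))
st=arm.read_state(); R0=R.from_quat(st['ee_rot'])
E
```

```text
top -92 mark (np.float64(6.4), np.float32(33.5)) ptr (np.float64(-88.6), np.float32(32.3))
top -89 mark (np.float64(6.8), np.float32(35.1)) ptr (np.float64(-88.5), np.float32(38.5))Traceback (most recent call last):
  File "<stdin>", line 3, in <module>
  File "prof.py", line 14, in run
    p=prof(n,im,[x-1,x+1],zm,ss); q=prof(n,im,[x-1,x+1],zp,ss)
  File "prof.py", line 5, in prof
    uv=np.array([proj(n,rail(s)+Rs@np.array([x,0,zo])) for s in ss],np.float32)
                 ~~~~^^^^^^^^^^^^^^^^^^^^^^^^^^^^^^^^^
  File "h.py", line 14, in proj
    K,k,V=cam(n); q=V[:3,:3]@np.array(p,float)+V[:3,3]; x,y=q[0]/-q[2],-q[1]/-q[2]; s=1+k*(x*x+y*y)
          ~~~^^^
  File "h.py", line 7, in cam
    c=optics.camera_info(n); return np.array(c['camera_matrix'],float),float(c['k1']),np.array(c['view'],float)
ValueError: time passes only in moves, steps and waits
```

```bash
sed -i 's/^def cam(n):/import functools\n@functools.lru_cache\ndef cam(n):/' h.py
python3 - <<'E'
from prof import *
for n,f in(('top','top0'),('side','side0'),('side','side6')): run(n,cv2.imread(f'pics/{f}.png'),r=(-110,-60))
E
```

```text
top -92 mark (np.float64(6.4), np.float32(33.5)) ptr (np.float64(-88.6), np.float32(32.3))
top -89 mark (np.float64(6.8), np.float32(35.1)) ptr (np.float64(-88.5), np.float32(38.5))
top -86 mark (np.float64(6.9), np.float32(36.5)) ptr (np.float64(-89.0), np.float32(37.2))
top -83 mark (np.float64(6.8), np.float32(40.0)) ptr (np.float64(-89.4), np.float32(33.3))
top -80 mark (np.float64(7.0), np.float32(43.2)) ptr (np.float64(-89.4), np.float32(27.7))
top -77 mark (np.float64(7.0), np.float32(43.6)) ptr (np.float64(-89.5), np.float32(23.6))
top -74 mark (np.float64(6.9), np.float32(39.7)) ptr (np.float64(-89.1), np.float32(22.1))
side -92 mark (np.float64(10.6), np.float32(48.3)) ptr (np.float64(-82.9), np.float32(63.4))
side -89 mark (np.float64(11.0), np.float32(50.0)) ptr (np.float64(-82.1), np.float32(79.2))
side -86 mark (np.float64(11.0), np.float32(48.3)) ptr (np.float64(-82.0), np.float32(86.6))
side -83 mark (np.float64(10.6), np.float32(49.8)) ptr (np.float64(-82.0), np.float32(84.6))
side -80 mark (np.float64(10.5), np.float32(55.5)) ptr (np.float64(-82.1), np.float32(81.1))
side -77 mark (np.float64(10.9), np.float32(62.8)) ptr (np.float64(-82.9), np.float32(78.5))
side -74 mark (np.float64(11.3), np.float32(59.7)) ptr (np.float64(-83.3), np.float32(75.1))
side -92 mark (np.float64(10.6), np.float32(48.3)) ptr (np.float64(-82.8), np.float32(64.3))
side -89 mark (np.float64(11.0), np.float32(50.7)) ptr (np.float64(-82.0), np.float32(80.1))
side -86 mark (np.float64(11.0), np.float32(49.4)) ptr (np.float64(-81.9), np.float32(87.9))
side -83 mark (np.float64(10.6), np.float32(50.3)) ptr (np.float64(-82.0), np.float32(86.0))
side -80 mark (np.float64(10.5), np.float32(55.7)) ptr (np.float64(-82.4), np.float32(81.7))
side -77 mark (np.float64(10.8), np.float32(63.6)) ptr (np.float64(-82.9), np.float32(80.5))
side -74 mark (np.float64(11.3), np.float32(61.0)) ptr (np.float64(-83.0), np.float32(76.1))
```

Run:
```python
from geo import *
plan(stop(-114,(-19.5,-8,12)),Rt)
```

```text
t 19.55 pos [643.9 -27.  170.5] w 84.1 F [-0.8  0.3 -0.4] grip 0.0
slide [ 1.6 -4.2 77.7] dr [ 0.1  0.  -0. ]
```

Request:
step_arm:
  motion:
    - {"slide":[1,-2,8],"dr":[0.1,0,0],"jaw":84.5}
    - {"slide":[1.6,-4,20],"dr":[0.1,0,0],"jaw":84.5}
    - {"slide":[1.6,-4,32],"dr":[0.1,0,0],"jaw":84.5}
    - {"slide":[1.6,-4,42],"dr":[0.1,0,0],"jaw":84.5}
    - {"slide":[1.6,-4,50],"dr":[0.1,0,0],"jaw":84.5}
    - {"slide":[1.6,-4,56],"dr":[0.1,0,0],"jaw":84.5}
    - {"slide":[1.6,-4,60],"dr":[0.1,0,0],"jaw":84.5}
    - {"slide":[1.6,-4,60],"dr":[0.1,0,0],"jaw":84.5}

```text
clock: 20.55
position: [645.0, -13.0, 112.8]
ee_rot: [0.746, -0.653, -0.1, -0.086]
contact_force: [0.7, -0.4, -0.2]
gripper_width: 84.3
grasp_force: 0.0
```

Run:
```python
from geo import *
plan(stop(-114,(-19.5,-8,12)),Rt)
s=snap('side','side7.png')
cv2.imwrite('pics/c7.png',cv2.resize(s[150:220,250:330],(640,560),interpolation=cv2.INTER_CUBIC))
```

```text
t 20.55 pos [645.  -13.  112.8] w 84.3 F [ 0.7 -0.4 -0.2] grip 0.0
slide [-0.3  0.1 18.5] dr [ 0.  0. -0.]
```

View pics/c7.png

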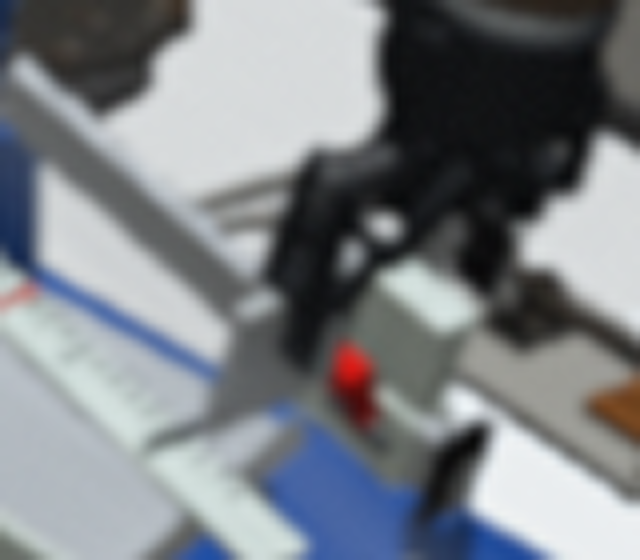

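The front finger is down in front of the red lever, with the tip at (300,365) and the lever at (350,365). The back finger is behind the fin and nothing is touching. I'll go down the rest, then push uphill to just short of the mark.

Request:
step_arm:
  motion:
    - {"slide":[0,0,5],"dr":[0,0,0],"jaw":84.5}
    - {"slide":[0,0,10],"dr":[0,0,0],"jaw":84.5}
    - {"slide":[0,0,14],"dr":[0,0,0],"jaw":84.5}
    - {"slide":[0,0,17],"dr":[0,0,0],"jaw":84.5}
    - {"slide":[0,0,18],"dr":[0,0,0],"jaw":84.5}
    - {"slide":[-2,0,18],"dr":[0,0,0],"jaw":84.5}
    - {"slide":[-5,0,18],"dr":[0,0,0],"jaw":84.5}
    - {"slide":[-10,0,18],"dr":[0,0,0],"jaw":84.5}

```text
clock: 21.6
position: [643.1, 1.4, 98.5]
ee_rot: [0.746, -0.653, -0.1, -0.086]
contact_force: [0.3, -0.1, -0.4]
gripper_width: 84.5
grasp_force: 0.0
```

Request:
step_arm:
  motion:
    - {"slide":[-4,0,0],"dr":[0,0,0],"jaw":84.5}
    - {"slide":[-8,0,0],"dr":[0,0,0],"jaw":84.5}
    - {"slide":[-13,0,0],"dr":[0,0,0],"jaw":84.5}
    - {"slide":[-18,0,0],"dr":[0,0,0],"jaw":84.5}
    - {"slide":[-24,0,0],"dr":[0,0,0],"jaw":84.5}
    - {"slide":[-30,0,0],"dr":[0,0,0],"jaw":84.5}
    - {"slide":[-36,0,0],"dr":[0,0,0],"jaw":84.5}
    - {"slide":[-40,0,0],"dr":[0,0,0],"jaw":84.5}

```text
clock: 22.6
position: [637.7, 39.9, 108.8]
ee_rot: [0.746, -0.653, -0.1, -0.086]
contact_force: [-0.5, -2.2, 0.2]
gripper_width: 84.7
grasp_force: 0.9
```

Run:
```python
from prof import *
plan(stop(-114,(-19.5,-8,12)),Rt)
st=arm.read_state(); print('rail frame',Rs.T@(np.array(st['position'])-rail(0)))
s=snap('side','side8.png'); run('side',s,xs=(-89,-86,-83,-80),zp=-16,r=(-100,0))
```

```text
t 22.6 pos [637.7  39.9 108.8] w 84.7 F [-0.5 -2.2  0.2] grip 0.9
slide [50.2 -0.1  0.7] dr [ 0.  0. -0.]
rail frame [-19.3 -71.8  12.8]
side -89 mark (np.float64(11.0), np.float32(50.9)) ptr (np.float64(-53.0), np.float32(73.5))
side -86 mark (np.float64(11.1), np.float32(50.1)) ptr (np.float64(-52.6), np.float32(80.8))
side -83 mark (np.float64(10.8), np.float32(50.3)) ptr (np.float64(-52.6), np.float32(86.2))
side -80 mark (np.float64(10.5), np.float32(55.2)) ptr (np.float64(-52.6), np.float32(85.2))
```

Request:
step_arm:
  motion:
    - {"slide":[-6,0,0],"dr":[0,0,0],"jaw":84.5}
    - {"slide":[-14,0,0],"dr":[0,0,0],"jaw":84.5}
    - {"slide":[-23,0,0],"dr":[0,0,0],"jaw":84.5}
    - {"slide":[-32,0,0],"dr":[0,0,0],"jaw":84.5}
    - {"slide":[-41,0,0],"dr":[0,0,0],"jaw":84.5}
    - {"slide":[-49,0,0],"dr":[0,0,0],"jaw":84.5}
    - {"slide":[-54,0,0],"dr":[0,0,0],"jaw":84.5}
    - {"slide":[-56,0,0],"dr":[0,0,0],"jaw":84.5}

```text
clock: 23.65
position: [631.0, 93.5, 123.6]
ee_rot: [0.746, -0.653, -0.1, -0.086]
contact_force: [0.4, -1.5, -0.5]
gripper_width: 84.9
grasp_force: 0.9
```

Run:
```python
from prof import *
st=arm.read_state(); print('rail frame',Rs.T@(np.array(st['position'])-rail(0)),st['contact_force'])
s=snap('side','side9.png'); run('side',s,xs=(-92,-89,-86,-83,-80,-77),zp=-16,r=(-30,40))
cv2.imwrite('pics/c9.png',cv2.resize(s[150:220,230:310],(640,560),interpolation=cv2.INTER_CUBIC))
```

```text
rail frame [-18.7 -15.8  13.1] [ 0.4 -1.5 -0.5]
side -92 mark (np.float64(10.1), np.float32(51.2)) ptr (np.float64(4.5), np.float32(103.2))
side -89 mark (np.float64(10.1), np.float32(58.2)) ptr (np.float64(4.6), np.float32(111.1))
side -86 mark (np.float64(10.1), np.float32(58.2)) ptr (np.float64(4.9), np.float32(114.7))
side -83 mark (np.float64(9.7), np.float32(61.8)) ptr (np.float64(4.9), np.float32(113.0))
side -80 mark (np.float64(9.6), np.float32(72.1)) ptr (np.float64(5.0), np.float32(105.2))
side -77 mark (np.float64(10.0), np.float32(76.2)) ptr (np.float64(5.2), np.float32(86.2))
```

View pics/c9.png

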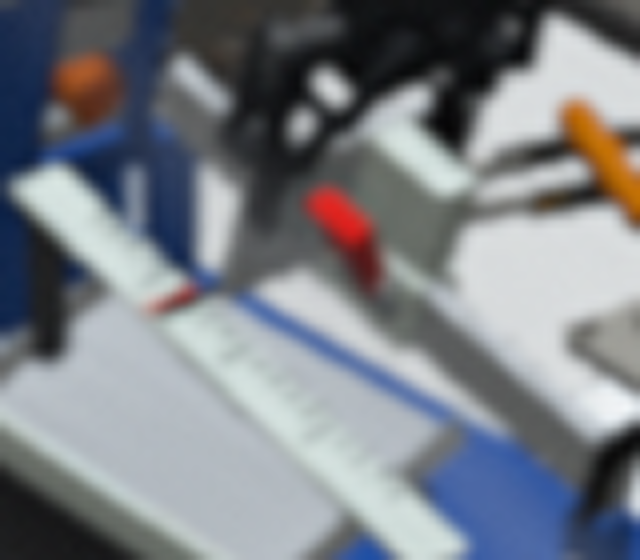

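The pointer now sits just downhill of the red mark, at (175,298) in the crop. I'll measure the pointer again in the red channel, where the mark itself does not show dark.

```bash
cat >> prof.py <<'E'
def ptr(n,im,zp,r,xs=(-90,-87,-84,-81,-78)):
    q=prof(n,im,xs,zp,ss); return peak(ss,-q[:,2],*r)
E
python3 - <<'E'
from prof import *
for z in(-16,-18):
  print(z,[ptr('side',cv2.imread(f'pics/{f}.png'),z,r) for f,r in(('side0',(-110,-50)),('side6',(-110,-50)),('side8',(-90,-20)),('side9',(-30,35)))],ptr('top',cv2.imread('pics/top0.png'),z,(-110,-60)))
# averaged red-channel profile now vs empty-mark image
a=prof('side',cv2.imread('pics/side6.png'),(-90,-87,-84,-81,-78),-20,ss); b=prof('side',cv2.imread('pics/side9.png'),(-90,-87,-84,-81,-78),-20,ss)
m=(ss>=-6)&(ss<=22)
print(np.c_[ss,a[:,2],b[:,2],a[:,1],b[:,1]][m][::2])
E
```

```text
-16 [(np.float64(-83.5), np.float32(79.6)), (np.float64(-83.5), np.float32(81.3)), (np.float64(-52.6), np.float32(78.3)), (np.float64(3.6), np.float32(75.7))] (np.float64(-88.5), np.float32(31.7))
-18 [(np.float64(-82.1), np.float32(79.4)), (np.float64(-82.1), np.float32(80.8)), (np.float64(-51.5), np.float32(75.2)), (np.float64(5.1), np.float32(76.2))] (np.float64(-89.0), np.float32(32.1))
[[ -6.  197.1 198.3 210.  211.3]
 [ -5.  197.1 198.3 210.1 211.7]
 [ -4.  197.3 198.1 210.7 211.9]
 [ -3.  197.5 196.6 211.2 210.9]
 [ -2.  197.7 193.8 211.7 208.4]
 [ -1.  197.7 188.9 212.  203.6]
 [  0.  197.4 181.8 211.5 196.6]
 [  1.  197.1 171.6 210.2 185.8]
 [  2.  196.7 159.4 208.  171.7]
 [  3.  196.6 146.3 204.7 154.3]
 [  4.  197.  133.9 200.3 134.4]
 [  5.  197.3 125.1 194.7 115.5]
 [  6.  197.2 120.4 187.4  98.9]
 [  7.  196.7 120.8 178.4  86.6]
 [  8.  195.6 125.7 168.9  81.4]
 [  9.  194.6 133.5 161.4  83.5]
 [ 10.  193.7 144.9 155.6  93.7]
 [ 11.  193.2 156.4 153.9 109. ]
 [ 12.  193.3 167.8 156.5 127.8]
 [ 13.  193.9 178.5 163.2 148.3]
 [ 14.  195.1 187.3 172.7 167.3]
 [ 15.  196.6 193.6 182.9 182.9]
 [ 16.  198.  197.8 192.4 194.7]
 [ 17.  198.9 200.2 200.7 203.5]
 [ 18.  198.7 200.3 205.7 207.9]
 [ 19.  197.4 198.8 207.8 209.2]
 [ 20.  195.2 196.3 207.5 208.2]
 [ 21.  192.3 192.9 205.6 205.7]
 [ 22.  189.6 189.9 203.2 203. ]]
```

Request:
step_arm:
  motion:
    - {"slide":[-1.5,0,0],"dr":[0,0,0],"jaw":84.5}
    - {"slide":[-3,0,0],"dr":[0,0,0],"jaw":82}
    - {"slide":[-4.5,0,0],"dr":[0,0,0],"jaw":80}
    - {"slide":[-6,0,0],"dr":[0,0,0],"jaw":78}
    - {"slide":[-7,0,0],"dr":[0,0,0],"jaw":76}
    - {"slide":[-7.7,0,0],"dr":[0,0,0],"jaw":74}
    - {"slide":[-7.7,0,0],"dr":[0,0,0],"jaw":72}
    - {"slide":[-7.7,0,0],"dr":[0,0,0],"jaw":72}

```text
clock: 24.7
position: [630.1, 100.5, 125.5]
ee_rot: [0.746, -0.653, -0.1, -0.086]
contact_force: [-0.4, -1.6, 0.0]
gripper_width: 72.0
grasp_force: 0.6
```

```bash
cat > chk.py <<'E'
from prof import *
import sys
st=arm.read_state(); print(round(st['clock'],2),'rail frame',Rs.T@(np.array(st['position'])-rail(0)),'F',np.round(st['contact_force'],1),'Fstop',Rs.T@np.array(st['contact_force']),round(st['gripper_width'],1),round(st['grasp_force'],1))
im=np.mean([np.array(optics.get_image('side'),float) for _ in range(3)],0).astype(np.uint8); cv2.imwrite('pics/'+sys.argv[1],im)
print('ptr',[ptr('side',im,z,(-30,35)) for z in(-15,-16,-18)])
xs=(-90,-87,-84,-81,-78)
b=prof('side',im,xs,-20,ss); m=(ss>=0)&(ss<=28); print('redness',np.c_[ss,b[:,2]-b[:,1],b[:,2]][m][::4].T)
E
python3 chk.py s10.png
```

```text
24.7 rail frame [-18.6  -8.5  13.1] F [-0.4 -1.6  0. ] Fstop [-0.6 -1.5  0.4] 72.0 0.6
ptr [(np.float64(9.6), np.float32(58.8)), (np.float64(10.4), np.float32(60.1)), (np.float64(11.6), np.float32(61.2))]
redness [[  0.    2.    4.    6.    8.   10.   12.   14.   16.   18.   20.   22.
   24.   26.   28. ]
 [-13.3 -11.3  -6.1   1.9  12.6  20.2  19.    8.2  -3.5 -11.1 -13.5 -13.4
  -13.  -13.  -13.1]
 [197.7 197.  195.  189.3 174.5 153.8 137.  135.8 151.  171.  182.4 185.9
  186.3 189.4 195.4]]
```

The pointer is within about 1 mm of the mark. I'm closing on the lever while shifting the centre towards the fin.

Request:
step_arm:
  motion:
    - {"slide":[-0.3,0,0],"dr":[0,0,0],"jaw":68}
    - {"slide":[-0.3,-1,0],"dr":[0,0,0],"jaw":64}
    - {"slide":[-0.4,-2.5,0],"dr":[0,0,0],"jaw":60}
    - {"slide":[-0.4,-4.5,0],"dr":[0,0,0],"jaw":56}
    - {"slide":[-0.4,-6,0],"dr":[0,0,0],"jaw":53}
    - {"slide":[-0.4,-7.5,0],"dr":[0,0,0],"jaw":50}
    - {"slide":[-0.4,-8.5,0],"dr":[0,0,0],"jaw":48}
    - {"slide":[-0.4,-9,0],"dr":[0,0,0],"jaw":47}

```text
clock: 25.85
position: [638.6, 101.8, 125.6]
ee_rot: [0.746, -0.653, -0.1, -0.086]
contact_force: [-4.2, -2.2, 2.2]
gripper_width: 47.0
grasp_force: 2.7
```

```bash
python3 chk.py s11.png
```

```text
25.85 rail frame [-10.   -8.3  13.2] F [-4.2 -2.2  2.2] Fstop [-4.5 -1.   2.6] 47.0 2.7
ptr [(np.float64(9.8), np.float32(59.2)), (np.float64(10.4), np.float32(60.5)), (np.float64(11.9), np.float32(61.8))]
redness [[  0.    2.    4.    6.    8.   10.   12.   14.   16.   18.   20.   22.
   24.   26.   28. ]
 [-13.6 -11.8  -6.7   1.4  12.4  20.1  18.8   7.9  -3.8 -11.  -13.2 -13.
  -12.6 -12.7 -12.8]
 [197.8 196.7 194.6 189.  174.3 153.6 136.4 134.3 149.3 170.  181.8 185.6
  186.3 189.6 195.4]]
```

Request:
step_arm:
  motion:
    - {"slide":[0,-1,0],"dr":[0,0,0],"jaw":44}
    - {"slide":[0,-2.5,0],"dr":[0,0,0],"jaw":41}
    - {"slide":[0,-4,0],"dr":[0,0,0],"jaw":38}
    - {"slide":[0,-5,0],"dr":[0,0,0],"jaw":36}
    - {"slide":[0,-6,0],"dr":[0,0,0],"jaw":34}
    - {"slide":[0,-6,0],"dr":[0,0,0],"jaw":31}
    - {"slide":[0,-6,0],"dr":[0,0,0],"jaw":28}
    - {"slide":[0,-6,0],"dr":[0,0,0],"jaw":26}

```text
clock: 27.0
position: [644.9, 102.7, 125.8]
ee_rot: [0.746, -0.653, -0.1, -0.086]
contact_force: [-1.0, -2.2, 4.0]
gripper_width: 29.9
grasp_force: 59.3
```

```bash
python3 chk.py s12.png; python3 -c "
import cv2;s=cv2.imread('pics/s12.png');cv2.imwrite('pics/c12.png',cv2.resize(s[150:220,230:310],(640,560),interpolation=cv2.INTER_CUBIC))"
```

```text
27.0 rail frame [-3.6 -8.3 13.3] F [-1.  -2.2  4. ] Fstop [-1.3 -1.   4.4] 29.9 59.3
ptr [(np.float64(9.8), np.float32(58.6)), (np.float64(10.4), np.float32(59.9)), (np.float64(11.6), np.float32(60.8))]
redness [[  0.    2.    4.    6.    8.   10.   12.   14.   16.   18.   20.   22.
   24.   26.   28. ]
 [-13.3 -11.7  -6.3   1.6  12.2  20.3  19.2   7.9  -4.1 -11.3 -13.5 -13.5
  -13.2 -13.  -12.5]
 [198.1 196.7 194.5 188.9 174.3 154.  137.5 136.3 151.5 171.6 182.8 186.
  186.4 189.6 195.6]]
```

View pics/c12.png

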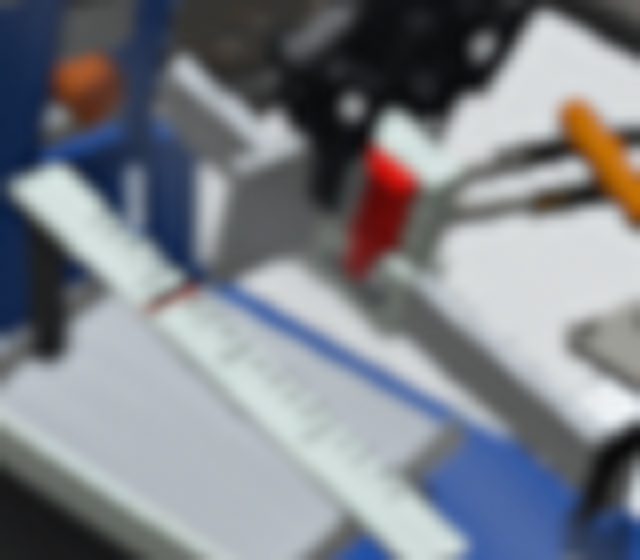

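The lever is upright against the fin (red at (385,215)) and the pointer's dark line lies over the mark at (175,297). I'll try a cross-check from the top camera.

Run:
```python
from prof import *
im=snap('top','t13.png'); a=cv2.imread('pics/top0.png'); xs=(-92,-89,-86,-83,-80,-77,-74)
p=prof('top',a,xs,-20,ss);q=prof('top',im,xs,-20,ss); m=(ss>=-10)&(ss<=26)
print(np.c_[ss,p[:,2]-p[:,1],q[:,2]-q[:,1],p[:,2],q[:,2]][m][::4].T)
```

```text
[[-10.   -8.   -6.   -4.   -2.    0.    2.    4.    6.    8.   10.   12.
   14.   16.   18.   20.   22.   24.   26. ]
 [ -5.1  -5.1  -5.2  -5.8  -5.5  -3.1   5.2  18.9  32.2  31.3  16.2   2.7
   -4.   -5.6  -5.   -5.2  -5.2  -5.1  -5.7]
 [ -4.6  -5.3  -5.4  -5.4  -5.4  -4.9  -3.9  -0.7   3.6   5.8   3.3  -1.
   -3.7  -4.9  -3.9  -2.4  -0.5   1.1   1.9]
 [157.9 157.7 160.2 160.2 158.3 157.3 160.  163.2 164.3 160.8 156.5 156.3
  158.5 157.8 154.9 152.1 153.3 157.7 159.5]
 [152.8 152.8 155.4 155.3 152.6 148.2 140.  128.  120.5 124.2 136.8 147.6
  152.4 148.5 136.5 116.6  96.5  86.7  84.9]]
```

From the top camera the pointer's dark line is within about 0.6 mm of the mark's centre. The width, read with the same offset as on the 30 mm pieces, fits the fully shut lever. I'm handing in.

```bash
python3 -c "
from bench import arm
print(arm.job_done())"
```

```text
the job is handed in; nothing more can be done
None
```

I handed the job in at about 27 s: both green pieces lie in the tote, the stop's pointer is on the red mark to within about 1 mm, the lever is squeezed shut, and the gripper still holds the locked stop.

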